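# Index and clamp the rotary board holder

### The arm

A 6-joint arm with a two-finger parallel gripper is mounted at the origin on the work surface. World frame = base frame: x ahead of the robot, y to its left, z up, the work surface at z = 0. Lengths are in mm, angles in rad, forces in N, time in s.
With the tool pointing down it reaches from about 400 to 825 mm from the base axis. Payload 7 kg.
Tool frame: the origin (TCP) lies at the very end of the fingers, on their centre line; the grasp point (between the pads) lies 19 mm behind it; z points along the fingers, y is the line along which they close (so a half turn about z gives the same grasp; the last joint's range is limited). The gripper opens to 88 mm and grips with 3 to 60 N. Pads are 19 mm wide; open, the fingers measure 130 mm over their backs; the gripper's body (78 mm by 193 mm) begins 47 mm behind the grasp point.
Start: joints at [-1.051, 0.359, 0.012, 0, -1.224, -0.288], TCP at [155.042, -656.93, 226.561] pointing down, gripper open.
Joint ranges: [-3.07, 3.07], [-1.43, 2.12], [-1.02, 1.25], [-3.03, 1.67], [-3.05, -0], [-3.03, 3.03]. Speed limits (rad/s): [2.39, 2.39, 3.01, 3.14, 3.14, 3.14].

### API

Orientations are given as a unit quaternion [x, y, z, w].
In Python, from plant import bot gives the robot as it stands. Calls block until the motion is done:
- bot.move_ptp(position, orientation): joint-space move of the TCP to a pose.
- bot.line_to(position, velocity=150, ori=None): straight line of the TCP; ori=None keeps the orientation; velocity is the mean speed in mm/s.
- bot.move_joints(angles): joint-space move.
- bot.move_gripper(opening, force=None): finger opening in mm; force is the grip in N (None keeps the last); returns when the fingers have stopped.
- bot.pause(seconds).
- bot.solve_ik(position, orientation): joint angles nearest the present ones, or None.
- bot.read_state(): the state.
- bot.camera(name): name is "scene" or "top" or "wrist"; returns the picture (480x640x3 uint8, red, green, blue); there is no depth.
- bot.get_calibration(name): a dict with "fx", "fy", "cx", "cy" (pixels), "view" (4x4, takes a point from world to camera coordinates); the wrist camera has in their place "T_tool_cam" (4x4, takes a point from camera to tool coordinates, whose origin is the TCP and whose axes are the flange's). Camera axes: x right, y up, looking along -z (the intrinsics and any distortion apply to the point x, -y, -z); pixel columns grow to the right and rows downward; lengths in mm; the calibration is good to about 2 mm. A picture is of the moment at which its call begins: read the wrist's pose just before it. get_calibration takes no time and is no camera call.
A pose or a line that the arm cannot do raises bot.Unreachable and nothing moves.
- bot.close_job(): hands the job in; it is judged then, once.
The state is a dict: "t": time; "joint_pos": joint angles; "qvel": joint speeds; "tau": joint torques, N m; "tcp_pos": TCP position; "eef_rot": TCP orientation; "contact_force": force on the tool from outside, world axes, zero at the start; "moment": the same for the moment, N m; "width": finger opening in mm; "finger_force": force on a finger pad.
Only numpy, scipy, OpenCV 4.12 (cv2) and the standard library are available. Lean on these libraries where they do the work, as an engineer would, in place of code of your own. Each camera call takes 0.05 s, during which the arm holds its last target. There are 200 camera calls.

### The job

On the rotary holder, gently push the spokes round with a fingertip until the arm that carries the rectangular circuit board points straight at the slim metal sighting post standing on the bench, and leave it there. Then push the small clamp lever on top of the hub clockwise (seen from above) all the way to its stop, so that the holder is locked with the board still pointing at the post. Do it by pushing only: do not grip or lift anything, and leave the solder spool, the screwdriver and the tin where they are.

Things in the scene. Friction and masses are not known exactly. Their poses are not given: they have to be found in the camera images.
- holder: Fixed foot of the rotary board holder: dark steel, round, 110 mm across and narrowing to a column, bolted down; origin on the bench on the vertical axis about which both rotor and clamp lever turn, z up. The board arm starts within 26 degrees of its +x; the clamp lever stays on its -x side.
- rotor: Aluminium rotor, turning both ways about the vertical axis (over 1.8 rad either way from its start); origin on the axis at bench height, x along the board arm, z up. Three spokes 120 degrees apart, 12 mm wide, 40 to 56 mm above the bench, on a hub 56 mm across; bare from 30 to 112 mm from the axis. All turn together; friction 0.12 N m (1.5 N at 80 mm) holds it where left.
- board (a point): Centre of the rectangular green circuit board at the end of the board arm (the rotor's +x), 145 mm from the axis: 64 mm across the arm, 50 mm along it, 56 to 67 mm above the bench; below it a 20 mm wide bracket, 48 to 54 mm high.
- speaker (a point): Centre of the round loudspeaker, 60 mm across, 53 to 63 mm above the bench, on the spoke 120 degrees counter-clockwise (from above) of the board arm, 145 mm from the axis.
- bare_end (a point): End of the bare spoke, 120 degrees clockwise (from above) of the board arm: a 16 mm round end, its centre 150 mm from the axis.
- clamp (a joint): Clamp lever on top of the hub, independent of the rotor: angle in rad, 0 fully open, growing clockwise seen from above to a hard stop at 1.5, fully clamped. It starts between 0 and 0.35. Friction about 0.06 N m (1.2 N pushed at 50 mm) holds it where it is left; no spring.
- clamp_tip (a point): End of the steel clamp lever (black boss): a horizontal bar 11 mm wide, 70 to 88 mm above the bench, reaching 66 mm out from the axis; its round boss, 26 mm across, rises to 95 mm. The point lies on the axis line of the bar at its outer end, 79 mm above the bench and 66 mm from the turning axis.
- post: Fixed slim pointed steel post: 14 mm thick, 75 mm high, on a round foot 50 mm across; origin at the centre of its foot on the bench. It stands 0.21 to 0.26 m from the turning axis, to the left or right of it.
- spool: Loose solder spool standing upright, grey, 54 mm across, 43 mm high; origin under its centre. To be left alone.
- driver: Loose screwdriver lying on the bench, 170 mm long; origin under its middle, handle to its -x. To be left alone.
- tin: Loose round steel tin, 50 mm across, 40 mm high; origin under its centre. To be left alone.
Not all that is in view belongs to the job. What is shaped like the post but brown, pink or red is not meant.

How it is judged (in metres and radians):
On the way, in this order (a step that is already met when the one before it is completed fails the run):
1. the board arm stands still pointing at the post, the clamp still open (y of post in the frame of rotor between -0.02 and 0.02 m and x of post in the frame of rotor above 0.05 m and angular speed of rotor below 0.1 rad/s and value of joint clamp below 0.8 rad), for 0.2 s.
2. the clamp lever is at its stop with the board arm pointing at the post (y of post in the frame of rotor between -0.02 and 0.02 m and x of post in the frame of rotor above 0.05 m and value of joint clamp above 1.35 rad), for 0.2 s.
At the end, for the whole second after the job is handed in: The line of the board arm passes within 20 mm of the post's centre (about 5 degrees), the board's end towards the post, the rotor at rest, and the clamp lever within 0.15 rad of its stop at 1.5 rad (all of step 2 and angular speed of rotor below 0.1 rad/s); the robot touches nothing.
It fails at once if the clamp is tightened (past 0.9 rad) while the board arm does not point at the post (value of joint clamp above 0.9 rad and not (y of post in the frame of rotor between -0.02 and 0.02 m and x of post in the frame of rotor above 0.05 m)).
It fails at once if the holder is gripped or forced (more than 30 N from the fingers) (contact force between the fingers and holder above 30 N).
It fails at once if a bystander is lifted or moved more than 20 mm (distance of any of spool, driver, tin from where it was at the start of the episode above 0.02 m).
It also fails if it takes over 51 s, if anything falls off the work surface, if the arm or the gripper's body presses on something with over 40 N, if the wrist force passes 120 N, or if a joint passes its speed limit or range.

## Working session

There is one attempt and no reset: what is moved stays moved. The work goes in short steps, each a Python script; the robot and the scene stay as the last script left them, time stands still between calls to the robot, and variables do not carry over. Pictures are saved under pics/ and viewed, at most 10 in all, crops included, and the job is handed in when it is done.

```bash
mkdir -p pics; python3 - <<'E'
from plant import bot
import cv2,numpy as np
for n in("scene","top"):
    im=bot.camera(n); cv2.imwrite(f"pics/{n}0.png",im[...,::-1]); 
    c=bot.get_calibration(n); print(n,{k:(np.round(v,4).tolist() if k=='view' else v) for k,v in c.items()})
print(bot.get_calibration("wrist")); s=bot.read_state(); print(s)
E
```

```text
scene {'fx': 448.7665731631633, 'fy': 448.7665731631633, 'cx': 324.8665242383993, 'cy': 236.031433026251, 'view': [[0.7214, 0.6922, 0.0206, -424.2677], [-0.4742, 0.4721, 0.7432, 202.3635], [0.5047, -0.5459, 0.6688, -1207.1692], [0.0, 0.0, 0.0, 1.0]]}
top {'fx': 567.8685588403014, 'fy': 567.8685588403014, 'cx': 330.607290510275, 'cy': 239.0445625148816, 'view': [[0.0111, -0.9999, -0.004, 13.319], [0.997, 0.0108, 0.077, -563.7178], [-0.0769, -0.0048, 0.997, -1435.8494], [0.0, 0.0, 0.0, 1.0]]}
{'fx': 349.2854537537495, 'fy': 349.2854537537495, 'cx': 319.3915649964263, 'cy': 240.623232614058, 'T_tool_cam': array([[ 1.23463967e-03,  9.68942579e-01,  2.47282741e-01,
         6.63439264e+01],
       [ 9.99999204e-01, -1.26051164e-03, -5.36846556e-05,
         1.24918907e+00],
       [ 2.59685426e-04,  2.47282611e-01, -9.68943364e-01,
        -1.57508106e+02],
       [ 0.00000000e+00,  0.00000000e+00,  0.00000000e+00,
         1.00000000e+00]])}
{'t': 0.1, 'joint_pos': array([-1.05089767e+00,  3.59341930e-01,  1.11521219e-02, -2.99125100e-04,
       -1.22405245e+00, -2.88092879e-01]), 'qvel': array([ 1.13379288e-03, -1.07586672e-04,  1.45602638e-03,  3.86634883e-04,
       -6.66277401e-04, -3.17771517e-05]), 'tau': array([-5.44575414e-04, -5.84164882e+01,  2.93748808e+01,  7.01536372e+00,
        1.02016755e-02, -4.61206275e-05]), 'tcp_pos': array([ 154.94603711, -656.54532152,  225.70151446]), 'eef_rot': array([-1.15592946e-01,  9.93296395e-01,  7.20045431e-04, -1.54891351e-04]), 'contact_force': array([ 0.23303133, -0.2916639 , -0.2828057 ]), 'moment': array([0.00194808, 0.01062929, 0.07080409]), 'finger_force': 0.0, 'width': 87.64789362329417}
```

View pics/top0.png

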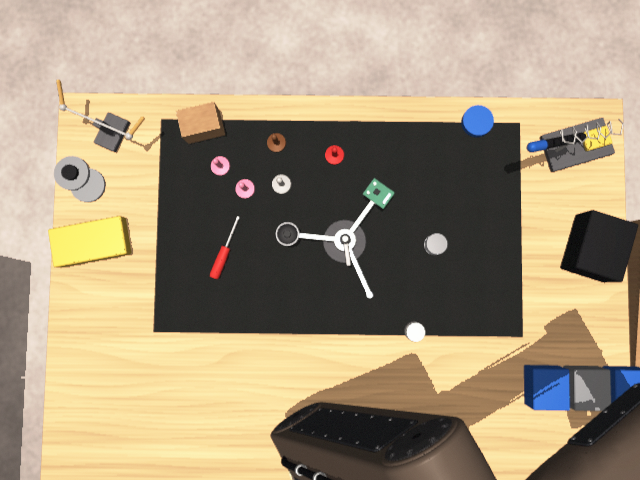

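View pics/scene0.png

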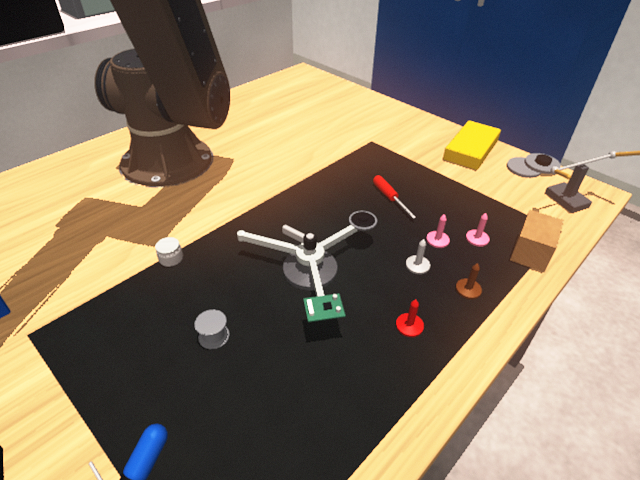

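The top view shows the hub at about (345,240), the green board at (378,193), the speaker at (287,234), the bare end at (369,295), and the lever near (348,262), pointing towards the robot. These could be taken for the post:
- grey-white (281,184)
- pink (220,165) and (245,188)
- brown (276,142)
- red (334,154)
- white tin (415,331)
- spool (436,244)

I choose the grey-metal one at (281,184), which is at (419,262) in the scene view. Next I measure it and check a close crop.

```bash
cat > h.py <<'E'
from plant import bot
import cv2,numpy as np
from scipy.optimize import least_squares
def ray(n,uv):
    c=bot.get_calibration(n);V=np.array(c['view']);R=V[:3,:3]
    d=np.array([(uv[0]-c['cx'])/c['fx'],-(uv[1]-c['cy'])/c['fy'],-1])
    return -R.T@V[:3,3],R.T@d
def on(n,uv,z):
    o,d=ray(n,uv);return (o+d*(z-o[2])/d[2])[:2]
def blob(mask,box,near=None):
    m=np.zeros(mask.shape,np.uint8);x0,y0,x1,y1=box;m[y0:y1,x0:x1]=mask[y0:y1,x0:x1]
    n,l,st,ce=cv2.connectedComponentsWithStats(m)
    k=1+np.argmax(st[1:,4]);return ce[k],st[k]
E
python3 - <<'E'
from h import *
top=cv2.imread('pics/top0.png');sc=cv2.imread('pics/scene0.png')
h=cv2.cvtColor(top,cv2.COLOR_BGR2HSV);H,S,V=cv2.split(h)
g=((H>50)&(H<90)&(S>70)&(V>60)).astype(np.uint8)
w=((S<60)&(V>130)).astype(np.uint8)
b,st=blob(g,(330,150,430,230));B=on('top',b,67);print('board',b,st,B)
p,st=blob(w,(265,170,297,198));print('post foot',p,st,on('top',p,6))
h2=cv2.cvtColor(sc,cv2.COLOR_BGR2HSV);w2=((h2[...,1]<60)&(h2[...,2]>110)).astype(np.uint8)
p2,st2=blob(w2,(400,230,436,276));print('scene post',p2,st2,on('scene',(st2[0]+st2[2]/2,264),6))
for n,uv,z in(('speaker',(287,234),63),('bare',(369.5,295.5),56),('boss',(345,239.5),95),('spool',(436,243),43),('tin',(415,331),40),('lever',(348.5,264),88)):print(n,on('top',uv,z))
a=cv2.resize(top[150:310,260:460],(800,640),interpolation=cv2.INTER_CUBIC)[:600]
cv2.imwrite('pics/crop1.png',a)
E
```

```text
board [378.09307876 192.91169451] [363 178  31  31 419] [677.079214  -98.2250793]
post foot [280.88518519 183.63703704] [272 174  19  20 270] [708.67199214 151.21486749]
scene post [418.45814978 260.18281938] [406 239  25  35 454] [710.00263104 152.52767758]
speaker [571.80935094 128.29457339]
bare [421.15349672 -78.9361129 ]
boss [557.15340622 -15.94164828]
spool [ 554.75528371 -246.92963267]
tin [ 333.68676884 -194.27920096]
lever [497.80106444 -25.1784115 ]
```

View pics/crop1.png

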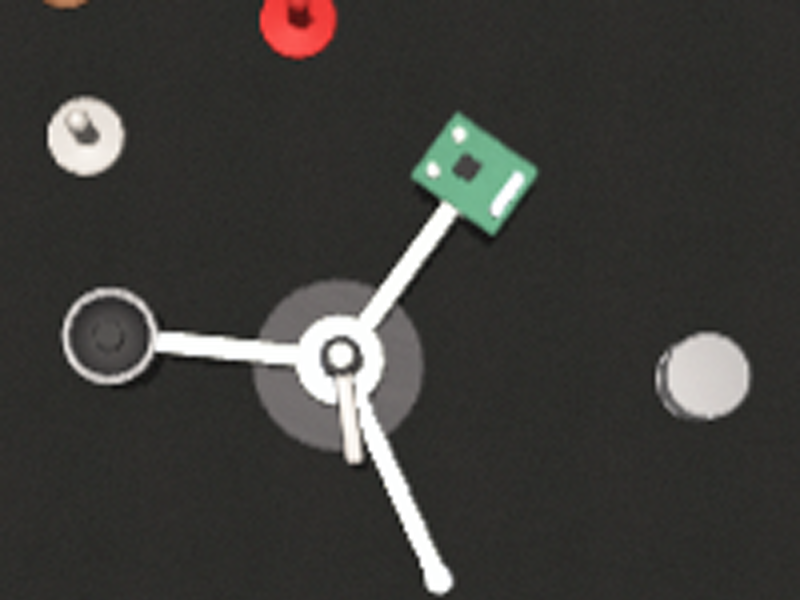

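The crop confirms it: the grey post has a bare steel pointed pin and its foot is 19 px wide, about 50 mm. Both views agree on its position, about (709,152). The axis is at (557,-16), the board arm points at -34° and the target is +48°. The lever points at about 189°. I'll push the board spoke counter-clockwise from its clockwise side.

```bash
cat >> h.py <<'E'
C=np.array([557.,-16.2]);P=np.array([709.3,151.8])
def q(yang): # tool down, tool y along heading yang (deg)
    a=np.radians((yang+90)/2);return [np.cos(a),np.sin(a),0,0]
def at(phi,r,off,z): # point r along heading phi, off = CCW tangential offset
    p=np.radians(phi);e=np.array([np.cos(p),np.sin(p)]);t=np.array([-e[1],e[0]])
    return [*(C+r*e+off*t),z]
def board():
    im=bot.camera('top');h=cv2.cvtColor(im,cv2.COLOR_RGB2HSV);H,S,V=cv2.split(h)
    g=((H>50)&(H<90)&(S>70)&(V>60)).astype(np.uint8)
    b,st=blob(g,(240,130,440,330));d=on('top',b,67)-C
    return im,np.degrees(np.arctan2(d[1],d[0])),np.hypot(*d),st[4]
tgt=np.degrees(np.arctan2(*(P-C)[::-1]))
E
python3 - <<'E'
from h import *
for add in(0,180,360,-180):
    print(add,[None if (j:=bot.solve_ik(at(f,78,-16,44),q(f+add))) is None else np.round(j,2).tolist() for f in(-34,48)])
bot.move_gripper(0,10);print(bot.read_state()['width'])
E
```

```text
0 [[0.2, 0.43, -0.33, 0.0, -0.8, 2.35], [0.36, 0.44, -0.32, 0.0, -0.81, -2.67]]
180 [[0.2, 0.43, -0.33, 0.0, -0.8, -0.79], [0.36, 0.44, -0.32, 0.0, -0.81, 0.47]]
360 [[0.2, 0.43, -0.33, 0.0, -0.8, 2.35], [0.36, 0.44, -0.32, 0.0, -0.81, -2.67]]
-180 [[0.2, 0.43, -0.33, 0.0, -0.8, -0.79], [0.36, 0.44, -0.32, 0.0, -0.81, 0.47]]
0.7282773776559718
```

```bash
python3 - <<'E'
from h import *
f0=-34.3
bot.move_ptp(at(f0,78,-32,160),q(f0+180))
bot.line_to(at(f0,78,-32,44),120)
bot.line_to(at(f0,78,-19,44),40)
F=[]
for f in np.linspace(f0,tgt-8,11):
    bot.line_to(at(f,78,-16,44),45,q(f+180)); s=bot.read_state();F.append(np.hypot(*s['contact_force'][:2]).round(1))
print(F,s['t'],s['tcp_pos'],tgt)
im,a,r,n=board();print(a,r,n)
cv2.imwrite('pics/t1.png',im[...,::-1])
E
```

```text
[np.float64(1.1), np.float64(0.6), np.float64(0.4), np.float64(0.7), np.float64(1.4), np.float64(0.2), np.float64(0.5), np.float64(0.1), np.float64(0.5), np.float64(0.7), np.float64(0.3)] 9.6917 [627.21661392  21.37752198  44.03572837] 47.80619529803529Traceback (most recent call last):
  File "<stdin>", line 10, in <module>
  File "h.py", line 23, in board
    b,st=blob(g,(240,130,440,330));d=on('top',b,67)-C
         ~~~~^^^^^^^^^^^^^^^^^^^^^
  File "h.py", line 13, in blob
    k=1+np.argmax(st[1:,4]);return ce[k],st[k]
        ~~~~~~~~~^^^^^^^^^^
    return _wrapfunc(a, 'argmax', axis=axis, out=out, **kwds)
    return bound(*args, **kwds)
ValueError: attempt to get argmax of an empty sequence
```

```bash
python3 - <<'E'
from h import *
for n in('scene',):
    im=bot.camera(n);h=cv2.cvtColor(im,cv2.COLOR_RGB2HSV);H,S,V=cv2.split(h)
    g=((H>50)&(H<90)&(S>70)&(V>60)).astype(np.uint8)
    b,st=blob(g,(200,150,520,400));d=on(n,b,67)-C
    print(b,st,np.degrees(np.arctan2(d[1],d[0])),np.hypot(*d))
    cv2.imwrite('pics/s1.png',im[...,::-1])
E
```

```text
[383.09252669 255.56227758] [371 246  28  19 281] 34.64432467171377 145.37263687685746
```

View pics/s1.png

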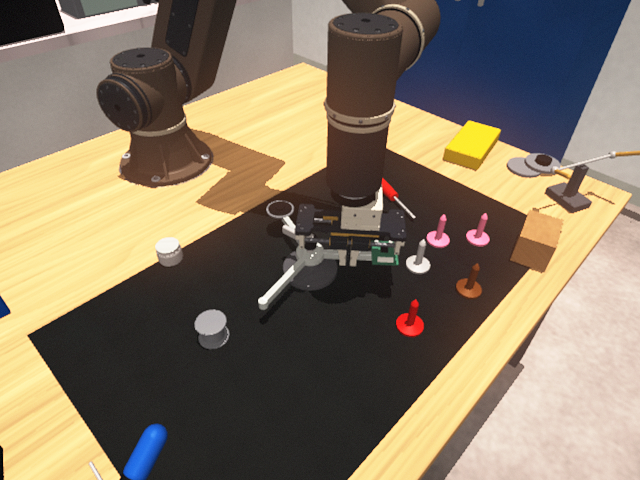

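The scene view shows the board at (383,256), partly hidden, swung round with the finger and now a little short of the post at (419,262). I'll push the last few degrees, retreat and look.

```bash
python3 - <<'E'
from h import *
for f in(tgt-4,tgt-1): bot.line_to(at(f,78,-16,44),30,q(f+180))
bot.line_to(at(f,78,-32,44),50)
bot.line_to(at(f,78,-32,160),120)
# retreat toward the lever's start side: stand-off on lever's CCW side
L=188.8
for add in(0,180):
    j=bot.solve_ik(at(L,48,30,160),q(L+add));print(add,j)
bot.move_ptp([480,-330,200],q(L))
im,a,r,n=board();print('board',a,r,n,tgt,bot.read_state()['t'])
cv2.imwrite('pics/t2.png',cv2.resize(im[150:310,250:460,::-1],(787,600)))
E
```

```text
0 [ 0.27706443  0.15507512 -0.4277018   0.         -0.98801941 -0.12347546]
180 [ 0.27706443  0.15507512 -0.4277018   0.         -0.98801941  3.0181172 ]
board 48.93628759330193 146.3309912928099 418 47.80619529803529 13.475
```

View pics/t2.png

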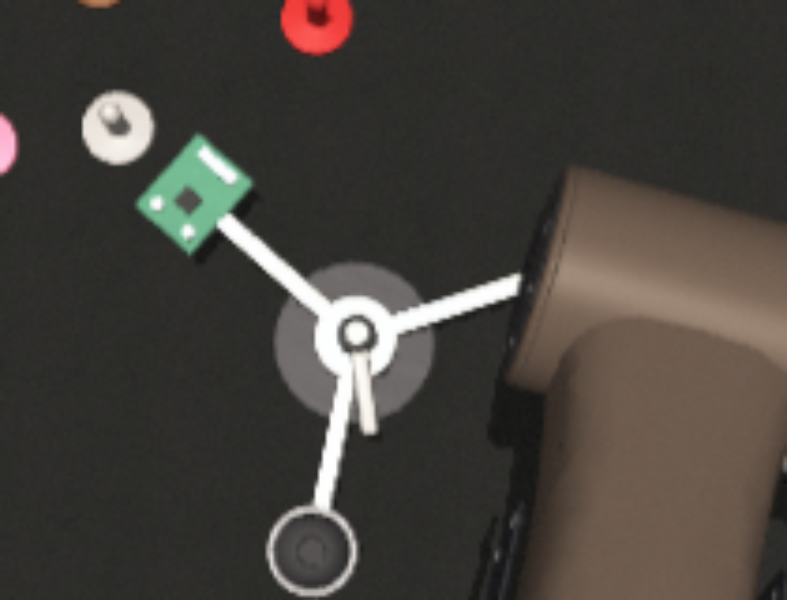

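The board stands at 48.9° against 47.8° wanted, about 4 mm off the line, so it is well placed. In the crop the lever is still open at (365,395). Next I push it clockwise from its -y side, watching the force.

```bash
python3 - <<'E'
from h import *
L=188.8
bot.move_ptp(at(L,50,32,160),q(L))
bot.line_to(at(L,50,32,74),120)
f0=bot.read_state()['contact_force'].copy()
bot.line_to(at(L,50,18,74),40)
log=[];tr=0
while tr<92:
    tr+=5 if tr<60 else 1
    f=L-tr
    bot.line_to(at(f,50,15.5,74),35 if tr<=60 else 12,q(f))
    s=bot.read_state();e=np.radians(f);F=s['contact_force']-f0
    ft=F@[-np.sin(e),np.cos(e),0]   # reaction is CCW
    log.append((tr,round(float(ft),1),round(float(np.linalg.norm(F)),1)))
    if np.linalg.norm(F)>7: break
print(log,s['t'])
E
```

```text
[(5, -0.3, 0.4), (10, -0.2, 0.7), (15, -0.5, 1.6), (20, -0.9, 1.2), (25, -0.2, 0.8), (30, -1.0, 1.5), (35, 0.9, 1.2), (40, 1.1, 1.6), (45, -0.1, 0.3), (50, 0.4, 1.0), (55, 0.9, 1.0), (60, 1.0, 1.2), (61, -0.1, 0.4), (62, 1.2, 1.2), (63, 1.2, 1.7), (64, 0.4, 1.2), (65, 0.4, 2.2), (66, 0.5, 1.5), (67, 1.2, 1.9), (68, 0.6, 1.7), (69, 0.8, 1.2), (70, 0.8, 1.1), (71, 1.5, 1.9), (72, 1.1, 1.4), (73, 1.0, 2.0), (74, 0.8, 1.2), (75, 1.7, 2.5), (76, 1.1, 2.1), (77, 2.3, 2.3), (78, 5.1, 5.8), (79, 8.2, 9.6)] 24.1417
```

Force rises at 77–79° of travel, which is the stop. I back off, retreat and look.

```bash
python3 - <<'E'
from h import *
f=188.8-79
bot.line_to(at(f,50,32,74),40)
bot.line_to(at(f,50,32,180),120)
bot.move_ptp([480,-330,200],q(188.8))
im,a,r,n=board();print('board',a,r,n,tgt,bot.read_state()['t'],bot.read_state()['contact_force'])
cv2.imwrite('pics/t3.png',cv2.resize(im[150:310,250:460,::-1],(787,600)))
E
```

```text
board 48.9477024050317 146.2269953432342 421 47.80619529803529 27.5833 [-0.55289561 -0.02077541 -0.06380754]
```

View pics/t3.png

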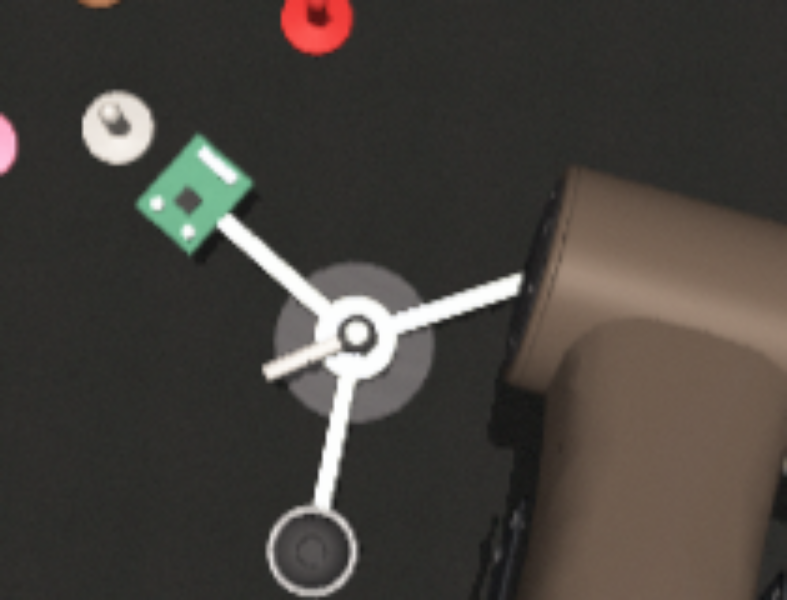

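The lever tip is now at crop (268,373), a heading of about 113°. That is roughly 77° of travel, ending on a firm stop, and the board is still at 48.9°.

```bash
python3 -c "
from plant import bot
print(bot.close_job())"
```

```text
the job is handed in; nothing more can be done
None
```

The job is handed in with no verdict shown: by my last camera measurement the board arm points at the grey post to about 1° (4 mm off its centre), the clamp lever was pushed clockwise to a firm stop, and the arm is clear of everything.

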